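# Sort the coffee table after a backgammon evening

## Robot

A 6-joint arm with a two-finger parallel gripper is mounted at the origin on the work surface. World frame = base frame: x ahead of the robot, y to its left, z up, the work surface at z = 0. Lengths are in mm, angles in rad, forces in N, time in s.
With the tool pointing down it reaches from about 350 to 875 mm from the base axis. Payload 4.2 kg.
Tool frame: the origin (TCP) lies midway between the tips of the shut fingers; the grasp point (between the pads) lies 19 mm behind it (arm.grasp_offset is the distance from the TCP to the grasp point, in mm); z points along the fingers, y is the line along which they close (so a half turn about z gives the same grasp; the last joint's range is limited). The gripper opens to 85 mm and grips with 20 to 120 N. Pads are 22 mm wide; open, the fingers measure 114 mm over their backs; the gripper's body (76 mm by 85 mm) begins 54 mm behind the grasp point. The pads swing forward as they close: fully open they stand 13 mm farther back than shut.
Start: joints at [-0.852, 0.385, 0.008, 0, -1.194, -0.259], TCP at [277.367, -560.06, 231.312] pointing down, gripper open.
Joint ranges: [-3.14, 3.14], [-1.21, 2.06], [-1.07, 1.41], [-3.16, 2.05], [-2.99, -0.16], [-3.1, 3.1]. Speed limits (rad/s): [2.79, 2.79, 3.14, 3.14, 3.14, 3.14].

## Interface

Orientations are given as a unit quaternion [x, y, z, w].
In Python, from bench import arm gives the robot as it stands. The module is installed in compiled form; this text tells all that it offers.
- The arm moves only by the tool servo_tool, never from a script. Its argument "increments" is a list of rows, each a list of 7 numbers: the opening, from 0 (shut) to 1 (fully open), then the shift along the tool's x, y, z in m, then the turn, a rotation vector about the tool's x, y, z in degrees. In form: [[grip, x, y, z, ax, ay, az], ...]. A call has 1 to 12 rows; each row is the pose to reach, as a shift and turn from the pose commanded when the call began, along the tool's axes at that moment; what a row does not reach only later rows make up. A row lasts 1/8 s, in which the tool goes at most 62.5 mm and 10.7 degrees, less where a joint would pass 70% of its speed; a pose out of reach is approached as far as the arm can. A call with a gripper value outside its range is refused whole. The fingers move at their own pace and stop on an object; the grip force is fixed at half the most. Time passes only in rows, so rows that repeat a pose let the fingers close. It gives the time, the measured TCP pose, the force, the opening and the grip force at its end, in the units of the state.
- arm.read_state(): the state, without advancing time (a new reading comes with each control period).
- arm.get_image(name): name is "side" or "top" or "wrist"; returns a dict with "color" (400x640x3 uint8, red, green, blue), "fx", "fy", "cx", "cy" (pixels), "k1" (the pictures are not rectified: a ray, as slopes to the right and down, at radius r is drawn at 1 + k1 r^2 times it, then the intrinsics apply), "rvec" (rotation vector, rad) and "tvec" (3), from world to camera coordinates, as OpenCV has them; the wrist camera has in their place "hand_eye" (4x4, takes a point from camera to tool coordinates, whose origin is the TCP and whose axes are the flange's). Camera axes: x right, y down, z forward; pixel columns grow to the right and rows downward; lengths in mm; the calibration is good to about 2 mm. A picture is of the moment at which its call begins: read the wrist's pose just before it. There is no depth.
- arm.job_done(): hands the job in; it is judged then, once.
Trained networks look in the newest picture that a camera, given by its name, has taken for a name from the list of things; names that differ only in an ending like _2 or _b are one class to them, and where a whole thing is asked for, a point or a joint stands for the part that bears it (a point fixed in the world has none). Each returns a list of dicts, best first, with "p" (0 to 1); they miss things now and then, are a little off and sometimes report something else, mostly with a low value. They report only what shows in the picture. A call takes as long as a camera call. They do not tell look-alikes from the thing itself.
- arm.look_for(camera, thing): "box" ([centre column, centre row, width, height] in pixels, round what is visible of it).
- arm.spot_point(camera, thing): "centre" ([column, row] in pixels: a listed point, or the origin of a listed thing).
The state is a dict: "clock": time; "joints": joint angles; "joint_vel": joint speeds; "joint_efforts": joint torques, N m; "position": TCP position; "ee_rot": TCP orientation; "contact_force": force on the tool from outside, world axes, zero at the start; "wrist_torque": the same for the moment, N m; "gripper_width": finger opening in mm; "grasp_force": force on a finger pad.
Only numpy, scipy, OpenCV 4.12 (cv2) and the standard library are available. Lean on these libraries where they do the work, as an engineer would, in place of code of your own. Each camera call takes 0.05 s, during which the arm holds its last target. There are 200 camera calls.

## Task

Tidy up the coffee table: lower both walnuts into the amber glass bowl rather than dropping them in from above its rim, put the cream counter flat in the pale wooden tray and the dark counter flat in the dark wooden tray, and stand the coffee pot upright in the middle of the red trivet. Do not push or knock over the vase, and do not tip over the coffee pot.

Things in the scene. Friction and masses are not known exactly. Their poses are not given: they have to be found in the camera images.
- pale_walnut: pale tan walnut in its shell, roundish, 38 mm across and 38 mm high, standing on a small flat; origin at its centre, 19 mm above the table; loose, 15 g, can roll once tipped; the same all round in outline
- brown_walnut: reddish-brown walnut in its shell, roundish, 38 mm across and 38 mm high, standing on a small flat; origin at its centre, 19 mm above the table; loose, 15 g, can roll once tipped; the same all round in outline
- cream_counter: round cream-yellow backgammon counter, 42 mm diameter, 11 mm thick, lying flat; origin at the centre of its underside; loose, 15 g
- dark_counter: round nearly black backgammon counter, 42 mm diameter, 11 mm thick, lying flat; origin at the centre of its underside; loose, 15 g
- coffee_pot: copper coffee pot with lid, loose, 0.2-0.42 kg, upright. Foot 80 mm wide, narrowing to a straight round neck 56 mm wide from 48 to 90 mm height (grip it from above, closing along the pot's y); lid knob up to 102 mm. Dark handle, 12 mm thick, along the pot's own -x, rising from 78 to 101 mm height, out to 124 mm from the axis; at first within 35 deg of world -x. Origin: centre of underside
- bowl: empty amber glass bowl, fixed, round: rim 150 mm across outside and 50 mm high, wall 4 mm, flat inner floor about 80 mm across, 5 mm above the table, sides sloping out; origin at the centre of its underside
- pale_tray: square open tray of pale wood, fixed: 94 mm by 94 mm outside, walls 5 mm thick and 12 mm high, 84 mm square inside, inner floor about 5 mm above the table; origin at the centre of its underside, x and y along its sides
- dark_tray: square open tray of dark brown wood, fixed: 94 mm by 94 mm outside, walls 5 mm thick and 12 mm high, 84 mm square inside, inner floor about 5 mm above the table; origin at the centre of its underside, x and y along its sides
- trivet: red hard silicone trivet, fixed: flat disc 116 mm across, 8 mm thick; origin at the centre of its underside, so its top is 8 mm above that
- vase: blue ceramic vase, loose, 150 mm high and 72 mm across, 0.6 kg, standing upright behind the grey coaster stack; origin at the centre of its underside; to be left alone
Things that resemble listed ones, but are neither listed nor needed, are in the scene too. There is more than one size of the coffee_pot; the one meant has the size given above.

How it is judged (in metres and radians):
At the end, for the whole second after the job is handed in: Walnuts in the bowl (within 56 mm of its axis, below the rim); cream counter flat in the pale tray, dark counter flat in the dark tray (within 24 mm of centre along each side, tilt under 0.1 rad); pot upright (0.06 rad) on the trivet within 15 mm of its centre; all at rest (horizontal distance between each of pale_walnut, brown_walnut and bowl below 0.056 m and z of pale_walnut in the frame of bowl between 0.005 and 0.046 m and z of brown_walnut in the frame of bowl between 0.005 and 0.046 m and x of cream_counter in the frame of pale_tray between -0.024 and 0.024 m and y of cream_counter in the frame of pale_tray between -0.024 and 0.024 m and (z of cream_counter in the frame of pale_tray below 0.007 m or (angle between cream_counter's own z axis and vertical above 3.04 rad and z of cream_counter in the frame of pale_tray below 0.018 m)) and (angle between cream_counter's own z axis and vertical below 0.1 rad or angle between cream_counter's own z axis and vertical above 3.04 rad) and x of dark_counter in the frame of dark_tray between -0.024 and 0.024 m and y of dark_counter in the frame of dark_tray between -0.024 and 0.024 m and (z of dark_counter in the frame of dark_tray below 0.007 m or (angle between dark_counter's own z axis and vertical above 3.04 rad and z of dark_counter in the frame of dark_tray below 0.018 m)) and (angle between dark_counter's own z axis and vertical below 0.1 rad or angle between dark_counter's own z axis and vertical above 3.04 rad) and horizontal distance between coffee_pot and trivet below 0.015 m and z of coffee_pot in the frame of trivet between 0.005 and 0.011 m and angle between coffee_pot's own z axis and vertical below 0.06 rad and linear speed of each of pale_walnut, brown_walnut, cream_counter, dark_counter, coffee_pot below 0.02 m/s); the robot touches nothing.
It fails at once if the vase is pushed more than 15 mm or tipped (distance of vase from where it was at the start of the episode above 0.015 m or angle between vase's own z axis and vertical above 0.2 rad).
It fails at once if a walnut is dropped or thrown into the glass bowl (faster than 0.95 m/s there, a fall of some 46 mm) ((distance between pale_walnut and bowl below 0.06 m and linear speed of pale_walnut above 0.95 m/s) or (distance between brown_walnut and bowl below 0.06 m and linear speed of brown_walnut above 0.95 m/s)).
It fails at once if the coffee pot is tipped over (angle between coffee_pot's own z axis and vertical above 0.6 rad).
It also fails if it takes over 125 s, if anything falls off the work surface, if the arm or the gripper's body presses on something with over 40 N, if the wrist force passes 120 N, or if a joint passes its speed limit or range.

## Working session

There is one attempt and no reset: what is moved stays moved. The work goes in short steps, Python scripts to look and compute and a tool call to move; the robot and the scene stay as the last step left them, time stands still between calls to the robot, and variables do not carry over. Pictures are saved under pics/ and viewed, at most 14 in all, crops included, and the job is handed in when it is done.

Besides the shell and the picture viewer there is one more tool, called after ">>>" in YAML: its name, and indented under it one key for each argument. servo_tool: Moves the arm, as the interface text tells. Its arguments: {"type":"object","properties":{"increments":{"type":"array","items":{"type":"array","items":{"type":"number"}}}},"required":["increments"]}

```bash
mkdir -p pics; cat > h.py <<'E'
import numpy as np, cv2
from scipy.spatial.transform import Rotation as R
from bench import arm
def cam(name):
    s=arm.read_state(); im=arm.get_image(name)
    if name=="wrist":
        T=np.eye(4); T[:3,:3]=R.from_quat(s["ee_rot"]).as_matrix(); T[:3,3]=s["position"]
        C=T@np.array(im["hand_eye"])
    else:
        E=np.eye(4); E[:3,:3]=cv2.Rodrigues(np.array(im["rvec"],float))[0]; E[:3,3]=np.ravel(im["tvec"]); C=np.linalg.inv(E)
    im["C"]=C; return im
def K(im): return np.array([[im["fx"],0,im["cx"]],[0,im["fy"],im["cy"]],[0,0,1.]]), np.array([im["k1"],0,0,0,0.])
def ray(im,uv):
    k,d=K(im); p=cv2.undistortPoints(np.array([[uv]],float),k,d,None,None,None)[0,0] if False else cv2.undistortPoints(np.array([[uv]],float),k,d)[0,0]
    v=im["C"][:3,:3]@np.array([p[0],p[1],1]); return im["C"][:3,3],v
def at_z(im,uv,z):
    o,v=ray(im,uv); return o+v*(z-o[2])/v[2]
def proj(im,P):
    k,d=K(im); E=np.linalg.inv(im["C"]); return cv2.projectPoints(np.array([P],float),cv2.Rodrigues(E[:3,:3])[0],E[:3,3],k,d)[0][0,0]
def save(im,name,box=None,scale=1):
    a=im["color"][:,:,::-1]
    if box: a=a[box[1]:box[3],box[0]:box[2]]
    cv2.imwrite("pics/"+name,cv2.resize(a,None,fx=scale,fy=scale,interpolation=cv2.INTER_CUBIC))
E
cat > a.py <<'E'
from h import *
np.set_printoptions(precision=1,suppress=True)
Z=dict(pale_walnut=19,brown_walnut=19,cream_counter=0,dark_counter=0,coffee_pot=0,bowl=0,pale_tray=0,dark_tray=0,trivet=0,vase=0)
for c in ["top","side"]:
    im=cam(c); save(im,c+"1.png"); print(c,im["C"][:3,3],im["C"][:3,2])
    for t,z in Z.items():
        print(t,[(round(d["p"],2),np.round(d["centre"]),at_z(im,d["centre"],z)[:2]) for d in arm.spot_point(c,t)[:4]])
s=arm.read_state();print(s["ee_rot"],s["position"],s["clock"]); print(R.from_quat(s["ee_rot"]).as_matrix())
im=cam("wrist");print(im["hand_eye"])
E
python3 a.py
```

```text
top [ 279.5  -19.9 1308.6] [ 0.2  0.  -1. ]
pale_walnut [(0.61, array([230., 224.]), array([363.4, 305.8])), (0.27, array([311., 131.]), array([703.6,  22.7]))]
brown_walnut [(0.57, array([316., 199.]), array([451.3,   3.8]))]
cream_counter [(0.61, array([272., 206.]), array([430.2, 163.2]))]
dark_counter [(0.6, array([356., 204.]), array([ 436.1, -140.9])), (0.23, array([210., 183.]), array([512.9, 393.4]))]
coffee_pot [(0.87, array([397., 229.]), array([ 347.6, -287.6])), (0.67, array([348., 240.]), array([ 309.8, -113.3]))]
bowl [(0.61, array([350., 152.]), array([ 629.1, -121.9]))]
pale_tray [(0.84, array([278., 146.]), array([651.7, 145.4])), (0.27, array([229., 224.]), array([363.5, 315.6]))]
dark_tray [(0.85, array([430., 190.]), array([ 488.3, -412.1]))]
trivet [(0.88, array([209., 184.]), array([509.6, 395.8]))]
vase [(0.62, array([312., 130.]), array([717.3,  20.4]))]
side [-67.3 569.4 676.6] [ 0.5 -0.6 -0.6]
pale_walnut [(0.64, array([263., 294.]), array([359.7, 303.2]))]
brown_walnut [(0.61, array([328., 211.]), array([450. ,   2.3]))]
cream_counter [(0.59, array([288., 2
[... 263 characters left out ...]
431.9])), (0.46, array([196., 284.]), array([503.8, 386.4]))]
bowl [(0.91, array([314., 170.]), array([ 639.6, -131.1]))]
pale_tray [(0.63, array([242., 209.]), array([644.1, 153.4]))]
dark_tray [(0.67, array([398., 156.]), array([ 494.5, -399.3])), (0.38, array([286., 247.]), array([444.1, 163.5]))]
trivet [(0.63, array([193., 283.]), array([510.7, 389.3]))]
vase [(0.65, array([327., 205.]), array([483.5, -31.2])), (0.55, array([267., 177.]), array([717.3,   0.8]))]
[-0.2  1.   0.  -0. ] [ 277.4 -560.   231.3] 1.1
[[-0.9 -0.4 -0. ]
 [-0.4  0.9  0. ]
 [ 0.   0.  -1. ]]
[[  -0.    -1.    -0.3   73.5]
 [   1.    -0.    -0.    -1.2]
 [   0.    -0.3    1.  -142.7]
 [   0.     0.     0.     1. ]]
```

```bash
ls pics
```

```text
side1.png
top1.png
```

```bash
python3 -c "
import cv2
a=cv2.imread('pics/top1.png')[90:290,160:480];cv2.imwrite('pics/top1c.png',cv2.resize(a,None,fx=2.5,fy=2.5,interpolation=2))
a=cv2.imread('pics/side1.png')[110:330,140:520];cv2.imwrite('pics/side1c.png',cv2.resize(a,None,fx=2.1,fy=2.1,interpolation=2))"
```

```text
(no output)
```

View pics/top1c.png

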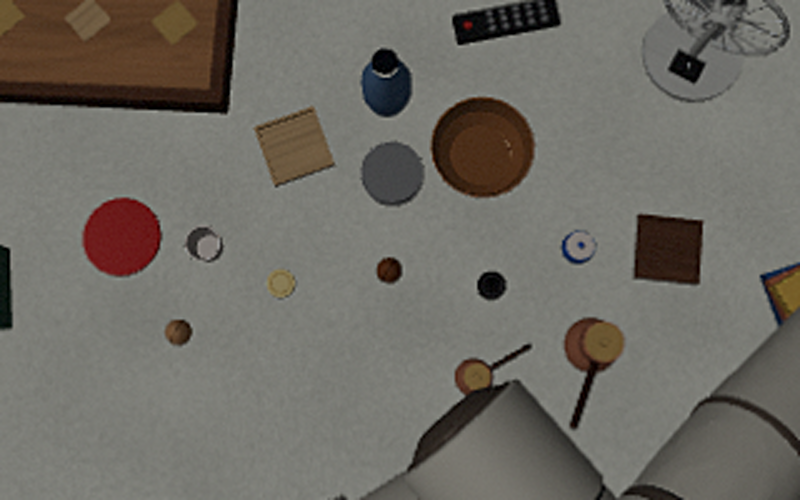

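View pics/side1c.png

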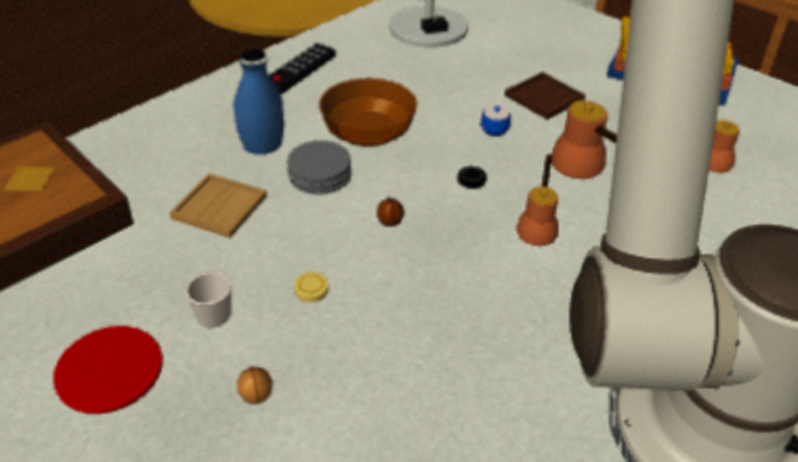

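Pot candidates: the large one at top (397,229), a small one at top (348,240) and a small one at side (482,188). The large one fits, with a foot of about 80 mm and its handle within 35° of −x. The crop above shows it at (595,345). I'll move the wrist over it and check from close by.

```bash
cat >> h.py <<'E'
def plan(x,y,z,yaw=180):
    s=arm.read_state(); M=R.from_quat(s["ee_rot"])
    c,n=np.cos(np.radians(yaw)),np.sin(np.radians(yaw))
    T=R.from_matrix(np.array([[c,n,0],[n,-c,0],[0,0,-1]]))
    d=M.as_matrix().T@(np.array([x,y,z])-s["position"])/1000
    print("shift",np.round(d,4),"turn",np.round((M.inv()*T).as_rotvec(degrees=True),1),"pos",np.round(s["position"],1))
E
python3 -c "
from h import *
plan(430,-250,300,180)"
```

```text
shift [-0.2744  0.2101 -0.0687] turn [-0.   0.  26.3] pos [ 277.4 -560.1  231.3]
```

>>> servo_tool:
  increments:
    - [1, -0.274, 0.21, -0.069, 0, 0, 26.3]
    - [1, -0.274, 0.21, -0.069, 0, 0, 26.3]
    - [1, -0.274, 0.21, -0.069, 0, 0, 26.3]
    - [1, -0.274, 0.21, -0.069, 0, 0, 26.3]
    - [1, -0.274, 0.21, -0.069, 0, 0, 26.3]
    - [1, -0.274, 0.21, -0.069, 0, 0, 26.3]
    - [1, -0.274, 0.21, -0.069, 0, 0, 26.3]
    - [1, -0.274, 0.21, -0.069, 0, 0, 26.3]
    - [1, -0.274, 0.21, -0.069, 0, 0, 26.3]

```text
clock: 2.28
position: [429.1, -251.1, 300.0]
ee_rot: [0.0, 1.0, 0.0, -0.0]
contact_force: [-0.2, -0.2, 0.7]
gripper_width: 85.5
grasp_force: 0.0
```

```bash
cat > w.py <<'E'
import sys
from h import *
np.set_printoptions(precision=1,suppress=True)
Z=dict(pale_walnut=19,brown_walnut=19,cream_counter=0,dark_counter=0,coffee_pot=0,bowl=0,pale_tray=0,dark_tray=0,trivet=0)
im=cam("wrist")
if sys.argv[1]!="-": save(im,sys.argv[1])
for t in sys.argv[2:]:
    print(t,[(round(d["p"],2),np.round(d["centre"]),at_z(im,d["centre"],Z[t])[:2]) for d in arm.spot_point("wrist",t)[:4]],[np.round(d["box"]) for d in arm.look_for("wrist",t)[:3]])
s=arm.read_state();print(s["position"],s["clock"],s["gripper_width"],s["grasp_force"],s["contact_force"])
E
python3 w.py w1.png coffee_pot dark_counter dark_tray
```

```text
coffee_pot [(0.9, array([291.,  95.]), array([ 350.7, -288.6])), (0.73, array([423.,  60.]), array([ 307.6, -117.1]))] [array([293.,  64.,  68., 128.]), array([415.,  63.,  86.,  65.]), array([119.,  17.,  21.,  31.])]
dark_counter [(0.97, array([395., 160.]), array([ 437.8, -144.8]))] [array([397., 160.,  31.,  30.])]
dark_tray [(0.71, array([214., 197.]), array([ 491.1, -403.2]))] [array([213., 199.,  74.,  74.])]
[ 429.5 -250.6  300.2] 2.625 85.42947394113054 0.0 [ 0.  -0.6 -0.2]
```

View pics/w1.png

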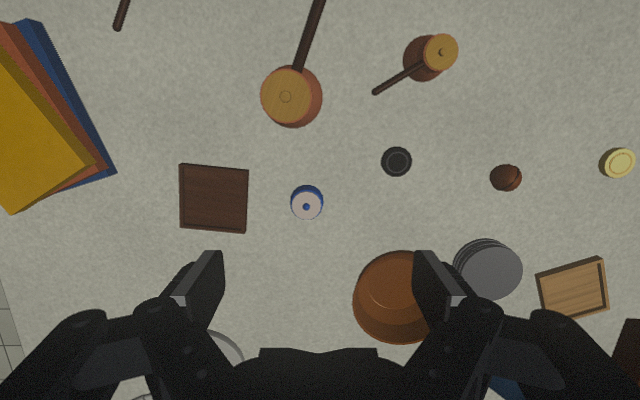

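The picture shows the big pot at (290,95), dark counter at (396,160), brown walnut at (506,178), dark tray at (214,198), and bowl and pale tray lower right. The pot at (290,95) is the one meant: it is clearly the larger, and its handle points to −x. I'll take the dark counter first.

>>> servo_tool:
  increments:
    - [1, -0.008, 0.105, 0.06, 0, 0, 0]
    - [1, -0.008, 0.105, 0.12, 0, 0, 0]
    - [1, -0.008, 0.105, 0.18, 0, 0, 0]
    - [1, -0.008, 0.105, 0.24, 0, 0, 0]
    - [1, -0.008, 0.105, 0.24, 0, 0, 0]
    - [1, -0.008, 0.105, 0.27, 0, 0, 0]
    - [1, -0.008, 0.105, 0.298, 0, 0, 0]
    - [1, -0.008, 0.105, 0.298, 0, 0, 0]
    - [0.2, -0.008, 0.105, 0.298, 0, 0, 0]
    - [0.2, -0.008, 0.105, 0.298, 0, 0, 0]
    - [0.2, -0.008, 0.105, 0.298, 0, 0, 0]
    - [0.2, -0.008, 0.105, 0.298, 0, 0, 0]

```text
clock: 4.12
position: [438.5, -145.3, 4.0]
ee_rot: [-0.001, 1.0, -0.0, 0.001]
contact_force: [-1.0, 0.4, 7.6]
gripper_width: 38.9
grasp_force: 59.2
```

>>> servo_tool:
  increments:
    - [0.2, 0, 0, -0.02, 0, 0, 0]
    - [0.2, 0, 0, -0.08, 0, 0, 0]
    - [0.2, 0, 0, -0.14, 0, 0, 0]
    - [0.2, 0, 0, -0.14, 0, 0, 0]

```text
clock: 4.62
position: [441.1, -145.4, 148.0]
ee_rot: [-0.001, 1.0, -0.0, 0.007]
contact_force: [0.6, 1.3, -0.3]
gripper_width: 38.5
grasp_force: 60.4
```

```bash
python3 w.py w2.png dark_counter dark_tray; python3 -c "
from h import *
plan(491,-404,60,180)"
```

```text
dark_counter [(0.85, array([320., 249.]), array([ 513.8, -144.4]))] [array([318., 256.,  80.,  86.])]
dark_tray [(0.61, array([ 58., 226.]), array([ 490.1, -401.4])), (0.36, array([483., 202.]), array([464.3,  11.2]))] [array([ 56., 228., 113., 108.])]
[ 436.5 -145.2  141.1] 4.875 38.541834760512174 60.38536190986633 [-0.1  0.  -0.2]
shift [-0.0546 -0.2588  0.0809] turn [ 0.  -0.2  0. ] pos [ 436.5 -145.2  141.1]
```

View pics/w2.png

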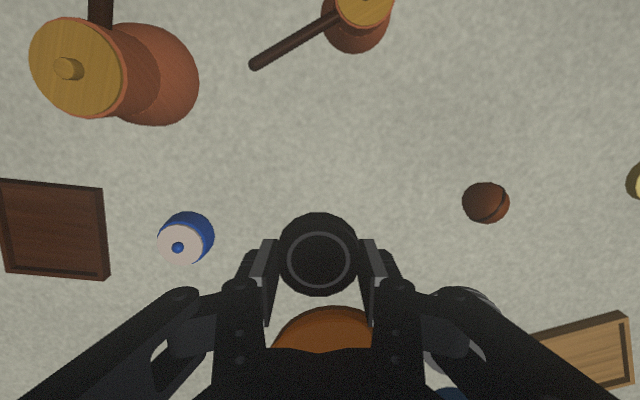

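>>> servo_tool:
  increments:
    - [0.2, -0.015, -0.06, 0, 0, 0, 0]
    - [0.2, -0.03, -0.12, 0, 0, 0, 0]
    - [0.2, -0.045, -0.18, 0, 0, 0, 0]
    - [0.2, -0.062, -0.24, 0, 0, 0, 0]
    - [0.2, -0.062, -0.258, 0.04, 0, 0, 0]
    - [0.2, -0.062, -0.258, 0.09, 0, 0, 0]
    - [0.2, -0.062, -0.258, 0.125, 0, 0, 0]
    - [0.2, -0.062, -0.258, 0.126, 0, 0, 0]
    - [0.2, -0.062, -0.258, 0.126, 0, 0, 0]

```text
clock: 6.0
position: [500.2, -403.4, 16.5]
ee_rot: [-0.001, 1.0, -0.0, -0.0]
contact_force: [0.4, -0.7, 0.4]
gripper_width: 38.6
grasp_force: 77.8
```

>>> servo_tool:
  increments:
    - [0.75, 0, 0, 0, 0, 0, 0]
    - [0.75, 0, 0, 0, 0, 0, 0]
    - [1, 0, 0, -0.05, 0, 0, 0]
    - [1, 0, 0, -0.11, 0, 0, 0]
    - [1, 0, 0, -0.17, 0, 0, 0]
    - [1, 0, 0, -0.17, 0, 0, 0]

```text
clock: 6.75
position: [502.7, -405.0, 194.3]
ee_rot: [-0.001, 1.0, -0.004, 0.006]
contact_force: [0.9, 0.8, -1.0]
gripper_width: 85.8
grasp_force: 0.0
```

```bash
python3 w.py w3.png dark_counter dark_tray coffee_pot; python3 -c "
from h import *
im=arm.get_image('wrist');print(im['fx'],im['k1'])"
```

```text
dark_counter [(0.74, array([322., 167.]), array([ 501.6, -403.2]))] [array([323., 170.,  41.,  40.])]
dark_tray [(0.8, array([325., 156.]), array([ 489.9, -400.8]))] [array([326., 159., 100., 100.])]
coffee_pot [(0.67, array([446.,  10.]), array([ 352.5, -289.7]))] [array([470.,  29., 125.,  57.]), array([325., 157., 104., 101.])]
[ 499.2 -402.9  184.7] 7.1 85.62433648118932 0.0 [ 0.6 -0.4 -0.2]
319.14134573037455 0.006647198553684308
```

View pics/w3.png

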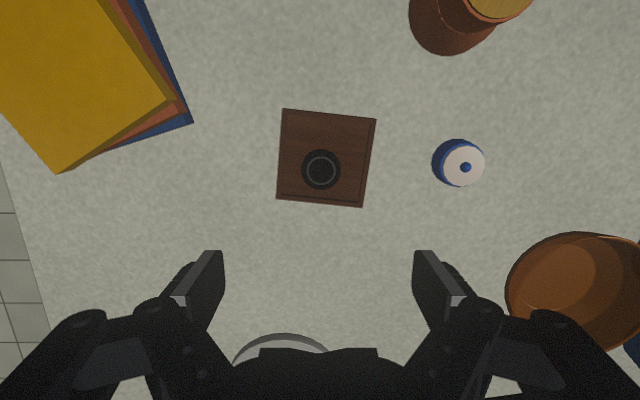

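Dark counter is flat in the dark tray at (321,169), about 11 mm off centre, which is within limits. Next, the pot's axis and handle direction.

```bash
python3 - <<'E'
from h import *
import cv2
np.set_printoptions(precision=1,suppress=True)
im=cam("wrist"); T=np.eye(4); s=arm.read_state()
# w1 was taken from pose 429.5,-250.6,300.2 yaw180
M=np.array([[-1,0,0],[0,1,0],[0,0,-1.]]);T[:3,:3]=M;T[:3,3]=[429.5,-250.6,300.2];im["C"]=T@np.array(im["hand_eye"])
for uv,z in [((285,97),102),((300,68),80),((323,0),100),((312,30),90),((291,95),0)]: print(uv,z,at_z(im,uv,z))
a=cv2.imread("pics/w1.png")
cv2.imwrite("pics/w1pot.png",cv2.resize(a[0:140,220:480],None,fx=3,fy=3,interpolation=2))
plan(430,-290,230,160)
E
```

```text
(285, 97) 102 [ 354.3 -285.6  102. ]
(300, 68) 80 [ 324.8 -271.    80. ]
(323, 0) 100 [ 266.8 -247.2  100. ]
(312, 30) 90 [ 290.5 -257.9   90. ]
(291, 95) 0 [ 351.1 -287.7    0. ]
shift [ 0.1  0.1 -0. ] turn [ 0.  -0.1 20. ] pos [ 499.5 -403.1  185.1]
```

View pics/w1pot.png

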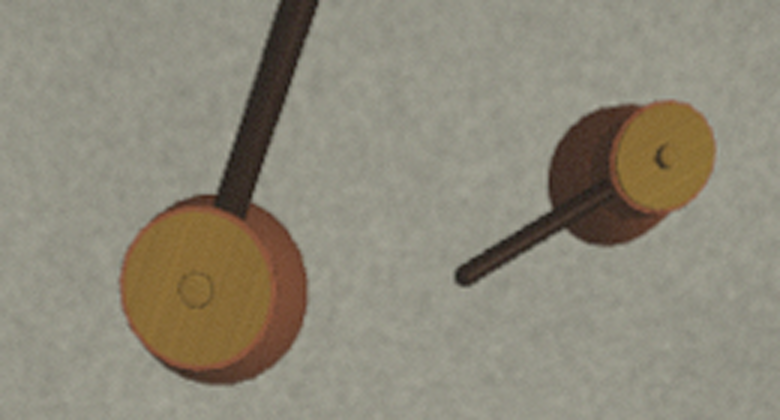

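>>> servo_tool:
  increments:
    - [1, 0.04, 0.03, 0, 0, 0, 8]
    - [1, 0.08, 0.06, 0, 0, 0, 16]
    - [1, 0.12, 0.09, 0, 0, 0, 24]
    - [1, 0.146, 0.116, 0, 0, 0, 24]
    - [1, 0.146, 0.116, 0.015, 0, 0, 24]
    - [1, 0.146, 0.116, 0.015, 0, 0, 24]

```text
clock: 7.95
position: [353.0, -286.9, 170.7]
ee_rot: [0.207, 0.978, 0.0, -0.001]
contact_force: [0.1, 0.3, 0.8]
gripper_width: 85.6
grasp_force: 0.0
```

```bash
python3 w.py w4.png coffee_pot; python3 -c "
from h import *
plan(353,-287,50,156)
im=cam('wrist');print(proj(im,[353,-287,102]),proj(im,[353,-287,0]),proj(im,[353-.9135*100,-287+.4067*100,95]))"
```

```text
coffee_pot [(0.88, array([469.,  52.]), array([ 303.8, -117.7])), (0.76, array([110., 100.]), array([ 207.7, -436.7])), (0.56, array([318., 175.]), array([ 352.3, -287.8]))] [array([482.,  78., 106., 132.]), array([318., 126.,  82., 232.]), array([ 86., 138., 108., 142.])]
[ 354.4 -287.7  171.6] 8.1 85.47101476164242 0.0 [-0.4  0.4 -0.1]
shift [1.600e-03 1.000e-04 1.216e-01] turn [-0.  0.  0.] pos [ 354.4 -287.7  171.6]
[319.61015365 204.95583552] [319.17988474 172.7849282 ] [319.90007979  51.02738184]
```

View pics/w4.png

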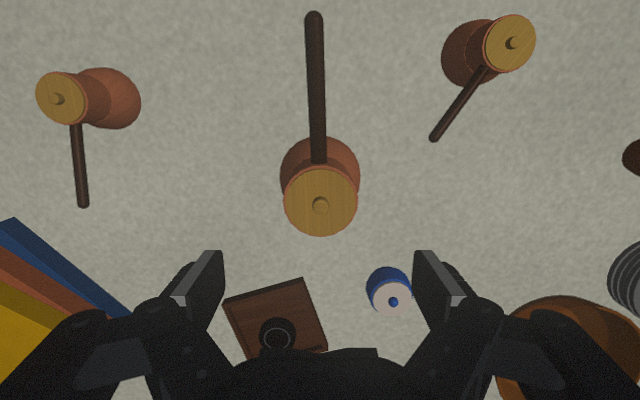

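The knob shows at (320,205), exactly where predicted, and the handle runs straight up to (314,18). The pot is aligned, so I'll descend and grip.

>>> servo_tool:
  increments:
    - [1, 0, 0, 0.04, 0, 0, -2]
    - [1, 0, 0, 0.08, 0, 0, -2]
    - [1, 0, 0, 0.11, 0, 0, -2]
    - [1, 0, 0, 0.121, 0, 0, -2]
    - [1, 0, 0, 0.121, 0, 0, -2]
    - [0.4, 0, 0, 0.121, 0, 0, -2]
    - [0.4, 0, 0, 0.121, 0, 0, -2]
    - [0.4, 0, 0, 0.121, 0, 0, -2]
    - [0.4, 0, 0, 0.121, 0, 0, -2]

```text
clock: 9.28
position: [355.0, -287.8, 51.8]
ee_rot: [0.19, 0.982, -0.0, 0.002]
contact_force: [-0.4, 1.4, 6.5]
gripper_width: 54.9
grasp_force: 63.4
```

>>> servo_tool:
  increments:
    - [0.4, 0, 0, -0.005, 0, 0, 0]
    - [0.4, 0, 0, -0.025, 0, 0, 0]
    - [0.4, 0, 0, -0.06, 0, 0, 0]
    - [0.4, 0, 0, -0.1, 0, 0, 0]
    - [0.4, 0, 0, -0.1, 0, 0, 0]

```text
clock: 9.9
position: [355.4, -288.0, 153.3]
ee_rot: [0.19, 0.982, -0.001, 0.004]
contact_force: [-0.3, -0.6, -1.7]
gripper_width: 54.9
grasp_force: 63.8
```

```bash
python3 - <<'E'
from h import *
s=arm.read_state();print(s["position"],s["gripper_width"],s["grasp_force"],s["contact_force"],s["joints"])
import cv2
for c,h in [("top",0),("side",0)]:
    im=cam(c); print(c,arm.spot_point(c,"trivet")[:1],arm.look_for(c,"trivet")[:1])
    hsv=cv2.cvtColor(im["color"],cv2.COLOR_RGB2HSV); m=((hsv[:,:,0]<8)|(hsv[:,:,0]>172))&(hsv[:,:,1]>200)&(hsv[:,:,2]>60)
    n,l,st,ce=cv2.connectedComponentsWithStats(m.astype(np.uint8)); i=1+np.argmax(st[1:,4])
    cnt=np.argwhere(l==i)[:,::-1].astype(float)
    P=np.array([at_z(im,p,8)[:2] for p in cnt]); print(st[i],P.mean(0),P.min(0),P.max(0))
plan(510,392,180,180)
E
```

```text
[ 355.44880997 -288.03056696  153.30453909] 54.89939470591913 63.836649656295776 [-0.31847648 -0.64131822 -1.67146781] [-3.23972194e-01  1.75966251e-01 -5.05885865e-01  4.14026827e-04
 -8.81464575e-01 -1.63001126e+00]
top [{'centre': [206.8, 182.6], 'p': 0.96}] [{'box': [206.8, 186.9, 26.7, 33.2], 'p': 0.79}]
[194 170  30  28 151] [520.21478168 381.37628449] [460.04152371 341.21030314] [559.99322063 449.37036815]
side [{'centre': [194.1, 283.8], 'p': 0.82}] [{'box': [192.8, 284.9, 52.8, 45.2], 'p': 0.59}]
[ 166  266   51   40 1572] [501.33038605 398.79329347] [445.9030921  341.87001875] [559.53921199 452.84134892]
shift [ 0.1084  0.6884 -0.0306] turn [  0.   -0.2 -22. ] pos [ 352.8 -286.9  149. ]
```

```bash
python3 -c "
from h import *
plan(420,0,165,180);plan(500,290,165,180)"
```

```text
shift [ 0.0451  0.2912 -0.0158] turn [  0.   -0.2 -22. ] pos [ 352.8 -286.9  149. ]
shift [ 0.0794  0.5901 -0.0157] turn [  0.   -0.2 -22. ] pos [ 352.8 -286.9  149. ]
```

>>> servo_tool:
  increments:
    - [0.4, 0.003, 0.02, -0.016, 0, 0, 0]
    - [0.4, 0.01, 0.06, -0.016, 0, 0, -3]
    - [0.4, 0.017, 0.11, -0.016, 0, 0, -6]
    - [0.4, 0.025, 0.165, -0.016, 0, 0, -9]
    - [0.4, 0.033, 0.22, -0.016, 0, 0, -12]
    - [0.4, 0.041, 0.275, -0.016, 0, 0, -15]
    - [0.4, 0.049, 0.33, -0.016, 0, 0, -18]
    - [0.4, 0.056, 0.385, -0.016, 0, 0, -20]
    - [0.4, 0.063, 0.44, -0.016, 0, 0, -22]
    - [0.4, 0.07, 0.5, -0.016, 0, 0, -22]
    - [0.4, 0.077, 0.56, -0.016, 0, 0, -22]
    - [0.4, 0.079, 0.59, -0.016, 0, 0, -22]

```text
clock: 11.7
position: [501.2, 292.2, 164.6]
ee_rot: [-0.001, 1.0, -0.001, -0.001]
contact_force: [-1.0, -0.9, -2.2]
gripper_width: 54.7
grasp_force: 64.2
```

```bash
cat > t.py <<'E'
from h import *
im=cam("wrist"); save(im,"w5.png")
hsv=cv2.cvtColor(im["color"],cv2.COLOR_RGB2HSV); m=((hsv[:,:,0]<8)|(hsv[:,:,0]>172))&(hsv[:,:,1]>200)&(hsv[:,:,2]>60)
n,l,st,ce=cv2.connectedComponentsWithStats(m.astype(np.uint8)); i=1+np.argmax(st[1:,4]); print(st[i])
P=np.array([at_z(im,p,8)[:2] for p in np.argwhere(l==i)[:,::-1].astype(float)]); print(P.mean(0),P.min(0),P.max(0),(P.min(0)+P.max(0))/2,cv2.minEnclosingCircle(P.astype(np.float32)))
print(arm.spot_point("wrist","trivet")[:1]); s=arm.read_state(); print(s["position"],s["gripper_width"],s["clock"],s["joints"])
E
python3 t.py
```

```text
[ 369  162   77   77 2966]
[523.53880561 377.61407435] [484.79983357 339.57863733] [563.11889346 417.83993978] [523.95936351 378.70928856] ((520.4064331054688, 378.5708312988281), 50.41511535644531)
[{'centre': [423.6, 185.8], 'p': 0.88}]
[501.59337169 292.33776783 164.37788241] 54.876775608535254 11.8 [ 8.06583125e-01  3.66382030e-01 -1.98912220e-01  9.96656035e-05
 -1.00693163e+00 -2.37378646e+00]
```

View pics/w5.png

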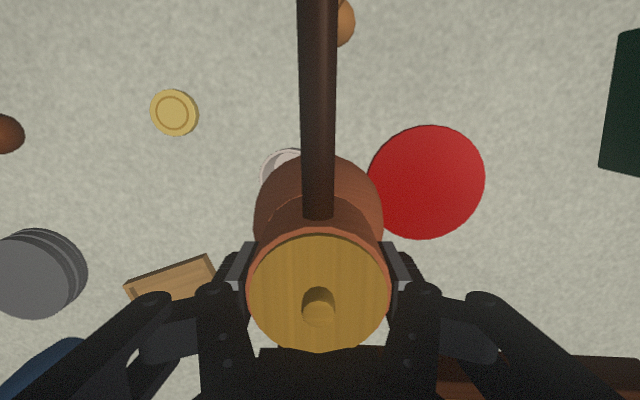

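```bash
python3 - <<'E'
from h import *
im=cam("wrist")
a=im["color"].astype(int); m=(a[:,:,0]>100)&(a[:,:,1]<50)&(a[:,:,2]<60)
n,l,st,ce=cv2.connectedComponentsWithStats(m.astype(np.uint8)); i=1+np.argmax(st[1:,4]); print(st[i])
P=np.array([at_z(im,p,8)[:2] for p in np.argwhere(l==i)[:,::-1].astype(float)]); print((P.min(0)+P.max(0))/2,np.ptp(P,axis=0),cv2.minEnclosingCircle(P.astype(np.float32)))
print(at_z(im,(427,182),8),at_z(im,(423.6,185.8),0))
c=cv2.minEnclosingCircle(P.astype(np.float32))[0]; 
s=arm.read_state(); print(s["position"])
# pot axis in hand: knob pixel vs TCP axis
p=s["position"]; print(proj(im,[p[0],p[1],p[2]+52]),proj(im,[p[0],p[1],p[2]+42]))
plan(c[0],c[1],165);
E
```

```text
[ 368  125  113  114 8720]
[507.06855147 393.86295933] [112.68174156 110.53328064] ((506.8843078613281, 394.014404296875), 57.133941650390625)
[504.59130987 396.06843733   8.        ] [510.52715868 395.8991662    0.        ]
[500.72947078 290.45321234 164.34056869]
[315.90527005 322.53268886] [316.1168646  304.28247486]
shift [-0.0064  0.1035 -0.0009] turn [-0.1 -0.1  0.1] pos [500.7 290.5 164.3]
```

>>> servo_tool:
  increments:
    - [0.4, -0.002, 0.02, 0, 0, 0, 0]
    - [0.4, -0.005, 0.06, 0, 0, 0, 0]
    - [0.4, -0.006, 0.095, 0.01, 0, 0, 0]
    - [0.4, -0.006, 0.104, 0.04, 0, 0, 0]
    - [0.4, -0.006, 0.104, 0.075, 0, 0, 0]
    - [0.4, -0.006, 0.104, 0.095, 0, 0, 0]
    - [0.4, -0.006, 0.104, 0.101, 0, 0, 0]
    - [0.4, -0.006, 0.104, 0.104, 0, 0, 0]
    - [0.4, -0.006, 0.104, 0.104, 0, 0, 0]

```text
clock: 12.98
position: [507.4, 393.8, 63.2]
ee_rot: [-0.0, 1.0, 0.001, 0.001]
contact_force: [0.3, 0.4, -1.9]
gripper_width: 54.6
grasp_force: 64.3
```

```bash
python3 w.py - coffee_pot trivet
```

```text
coffee_pot [(0.64, array([320., 212.]), array([508.2, 393.8]))] [array([316., 177., 146., 353.])]
trivet [(0.36, array([  6., 372.]), array([644.4, 142.8]))] [array([319., 188., 176., 117.])]
[507.2 393.7  63.1] 13.225 54.98074185071895 64.3369209766388 [ 0.2  0.  -2.3]
```

>>> servo_tool:
  increments:
    - [0.4, 0, 0, 0.002, 0, 0, 0]
    - [0.4, 0, 0, 0.004, 0, 0, 0]
    - [0.4, 0, 0, 0.004, 0, 0, 0]

```text
clock: 13.6
position: [507.1, 393.6, 59.9]
ee_rot: [-0.001, 1.0, 0.0, 0.0]
contact_force: [-2.8, -0.9, 4.9]
gripper_width: 54.6
grasp_force: 65.3
```

Contact, so I'll release, rise, move back and look.

>>> servo_tool:
  increments:
    - [1, 0, 0, 0, 0, 0, 0]
    - [1, 0, 0, 0, 0, 0, 0]
    - [1, 0, 0, 0, 0, 0, 0]
    - [1, 0, 0, -0.04, 0, 0, 0]
    - [1, 0, 0, -0.1, 0, 0, 0]
    - [1, 0, 0, -0.15, 0, 0, 0]
    - [1, 0.01, -0.04, -0.15, 0, 0, 0]
    - [1, 0.01, -0.09, -0.15, 0, 0, 0]
    - [1, 0.01, -0.09, -0.15, 0, 0, 0]

```text
clock: 14.72
position: [496.7, 300.7, 208.9]
ee_rot: [0.001, 1.0, 0.0, -0.0]
contact_force: [0.9, -0.1, 0.0]
gripper_width: 85.7
grasp_force: 0.0
```

```bash
python3 w.py w6.png coffee_pot trivet pale_walnut cream_counter pale_tray; python3 - <<'E'
from h import *
im=cam("wrist")
a=im["color"].astype(int); m=(a[:,:,0]>100)&(a[:,:,1]<50)&(a[:,:,2]<60)
P=np.array([at_z(im,p,8)[:2] for p in np.argwhere(m)[:,::-1].astype(float)]); print(np.percentile(P,[.5,99.5],axis=0))
plan(362,304,120)
E
```

```text
coffee_pot [(0.86, array([404., 172.]), array([502.6, 396.6]))] [array([415., 133.,  99., 199.])]
trivet [] [array([403., 178., 108.,  99.])]
pale_walnut [(0.71, array([321.,  40.]), array([370.3, 302.3]))] [array([321.,  38.,  41.,  42.])]
cream_counter [(0.61, array([188., 120.]), array([444.3, 159.7]))] [array([185., 118.,  46.,  40.])]
pale_tray [] [array([191., 281., 108.,  75.])]
[497.  303.8 208.1] 15.275 85.04978752653146 0.0 [-0.8  0.3 -0. ]
[[451.86913542 338.06342854]
 [562.70432449 448.34293111]]
shift [0.135  0.0005 0.0882] turn [-0.  -0.   0.1] pos [497.  303.7 208.1]
```

View pics/w6.png

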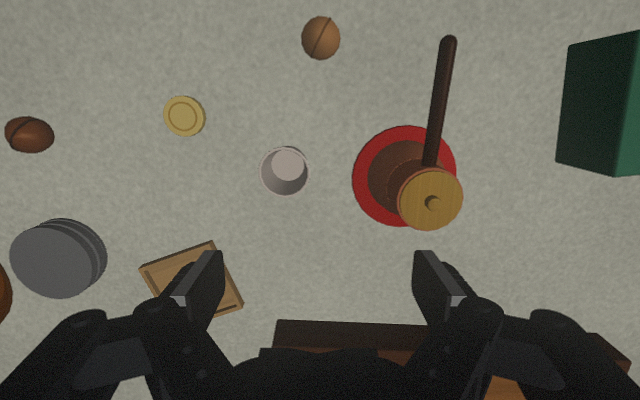

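>>> servo_tool:
  increments:
    - [1, 0.05, 0, 0.02, 0, 0, 0]
    - [1, 0.1, 0, 0.05, 0, 0, 0]
    - [1, 0.13, 0, 0.09, 0, 0, 0]
    - [1, 0.13, 0, 0.09, 0, 0, 0]
    - [1, 0.13, 0, 0.09, 0, 0, 0]

```text
clock: 15.95
position: [368.0, 304.4, 119.2]
ee_rot: [-0.001, 1.0, 0.001, 0.001]
contact_force: [0.9, -0.1, 0.7]
gripper_width: 85.1
grasp_force: 0.0
```

```bash
python3 w.py - pale_walnut cream_counter; python3 w.py - pale_walnut
```

```text
pale_walnut [(0.76, array([317., 196.]), array([368.8, 302.4]))] [array([318., 196.,  47.,  46.])]
cream_counter [(0.69, array([159., 267.]), array([442.9, 157.7]))] [array([156., 269.,  53.,  41.])]
[368.  303.8 119. ] 16.2 85.36733795467751 0.0 [-0.  -0.1  0.5]
pale_walnut [(0.96, array([317., 196.]), array([368.5, 302.2]))] [array([318., 196.,  51.,  50.]), array([156., 269.,  53.,  44.])]
[367.5 303.4 118.6] 16.35 85.48244857665554 0.0 [ 0.  -0.3  0.8]
```

>>> servo_tool:
  increments:
    - [1, 0, -0.001, 0.05, 0, 0, 0]
    - [1, 0, -0.001, 0.09, 0, 0, 0]
    - [1, 0, -0.001, 0.112, 0, 0, 0]
    - [1, 0, -0.001, 0.113, 0, 0, 0]
    - [1, 0, -0.001, 0.113, 0, 0, 0]
    - [0.2, 0, -0.001, 0.113, 0, 0, 0]
    - [0.2, 0, -0.001, 0.113, 0, 0, 0]
    - [0.2, 0, -0.001, 0.113, 0, 0, 0]
    - [0.2, 0, -0.001, 0.113, 0, 0, 0]
    - [0.2, 0, -0.001, 0.113, 0, 0, 0]
    - [0.2, 0, -0.001, 0.07, 0, 0, 0]
    - [0.2, 0, -0.001, 0.02, 0, 0, 0]

```text
clock: 17.85
position: [366.6, 301.7, 98.9]
ee_rot: [-0.0, 1.0, -0.001, -0.001]
contact_force: [0.8, 0.8, -0.9]
gripper_width: 34.7
grasp_force: 60.1
```

```bash
python3 w.py w7.png pale_walnut;python3 -c "
from h import *
plan(632,-126,140)"
```

```text
pale_walnut [(0.87, array([317., 268.]), array([419.9, 299.2]))] [array([317., 268.,  82.,  90.])]
[368.1 303.9 101.1] 18.0 34.41907384910083 60.14305061660707 [-0.4 -0.6 -1.4]
shift [-0.2637 -0.4299 -0.0405] turn [0.4 0.2 0.1] pos [368.1 303.9 101.1]
```

>>> servo_tool:
  increments:
    - [0.2, -0.01, -0.02, -0.04, 0, 0, 0]
    - [0.2, -0.04, -0.06, -0.08, 0, 0, 0]
    - [0.2, -0.07, -0.11, -0.08, 0, 0, 0]
    - [0.2, -0.1, -0.16, -0.08, 0, 0, 0]
    - [0.2, -0.13, -0.21, -0.08, 0, 0, 0]
    - [0.2, -0.16, -0.26, -0.08, 0, 0, 0]
    - [0.2, -0.19, -0.31, -0.08, 0, 0, 0]
    - [0.2, -0.22, -0.36, -0.08, 0, 0, 0]
    - [0.2, -0.245, -0.4, -0.08, 0, 0, 0]
    - [0.2, -0.26, -0.425, -0.08, 0, 0, 0]
    - [0.2, -0.264, -0.43, -0.08, 0, 0, 0]
    - [0.2, -0.264, -0.43, -0.08, 0, 0, 0]

```text
clock: 19.5
position: [630.7, -127.3, 176.9]
ee_rot: [-0.0, 1.0, 0.0, -0.001]
contact_force: [-0.4, 0.3, -0.3]
gripper_width: 34.6
grasp_force: 60.1
```

```bash
python3 w.py w8.png bowl pale_walnut; python3 -c "
from h import *
im=cam('wrist')
for dz in (0,50):
  print([np.round(proj(im,[632+a*75,-126+b*75,50])).tolist() for a,b in ((1,0),(-1,0),(0,1),(0,-1))])"
```

```text
bowl [(0.96, array([315., 177.]), array([ 633.6, -131.3]))] [array([317., 174., 169., 144.])]
pale_walnut [(0.9, array([317., 267.]), array([ 726.5, -129.6]))] [array([318., 269.,  78.,  84.])]
[ 631.1 -126.5  178.6] 19.75 34.512432898921205 60.14289659913629 [-1.5  0.4 -0.1]
[[320.0, 263.0], [320.0, 98.0], [405.0, 187.0], [235.0, 187.0]]
[[320.0, 263.0], [320.0, 98.0], [405.0, 187.0], [235.0, 187.0]]
```

View pics/w8.png

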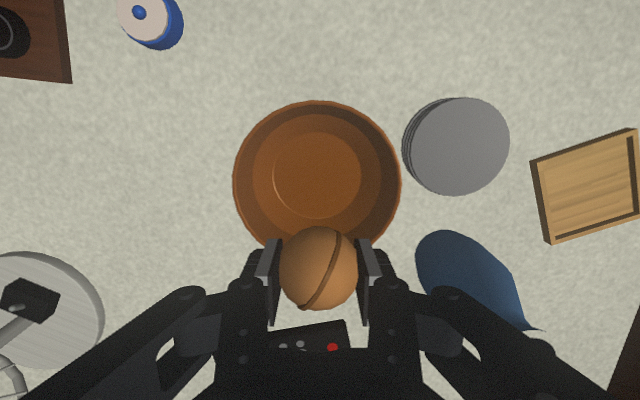

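>>> servo_tool:
  increments:
    - [0.2, 0.013, -0.003, 0.05, 0, 0, 0]
    - [0.2, 0.013, -0.003, 0.1, 0, 0, 0]
    - [0.2, 0.013, -0.003, 0.135, 0, 0, 0]
    - [0.2, 0.013, -0.003, 0.15, 0, 0, 0]
    - [0.2, 0.013, -0.003, 0.154, 0, 0, 0]
    - [0.2, 0.013, -0.003, 0.154, 0, 0, 0]
    - [0.53, 0.013, -0.003, 0.154, 0, 0, 0]
    - [0.53, 0.013, -0.003, 0.154, 0, 0, 0]
    - [0.53, 0.013, -0.003, 0.154, 0, 0, 0]
    - [0.53, 0.013, -0.003, 0.12, 0, 0, 0]
    - [0.8, 0.013, -0.003, 0.06, 0, 0, 0]
    - [1, 0.013, -0.003, 0, 0, 0, 0]

```text
clock: 21.3
position: [618.1, -130.6, 179.9]
ee_rot: [-0.0, 1.0, -0.0, -0.0]
contact_force: [1.3, 0.3, 0.0]
gripper_width: 79.3
grasp_force: 0.0
```

```bash
python3 w.py w9.png pale_walnut bowl brown_walnut; python3 -c "
from h import *
plan(450,0,120)"
```

```text
pale_walnut [(0.66, array([320., 181.]), array([ 622.1, -129.8]))] [array([318., 182.,  37.,  38.])]
bowl [(0.83, array([320., 187.]), array([ 633. , -129.3]))] [array([321., 198., 166., 158.])]
brown_walnut [] [array([477.,   8.,  47.,  16.])]
[ 617.4 -130.5  176.6] 21.65 85.37891211640857 0.0 [-0.2  0.3 -0.5]
shift [0.1671 0.1305 0.0572] turn [ 0.  -0.2  0. ] pos [ 617.4 -130.5  176.6]
```

View pics/w9.png

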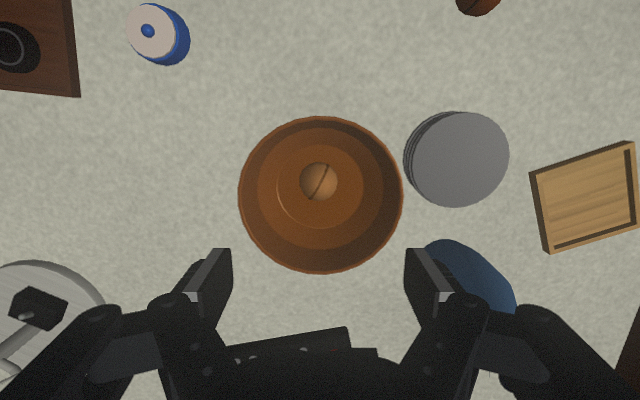

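>>> servo_tool:
  increments:
    - [1, 0.03, 0.02, 0, 0, 0, 0]
    - [1, 0.07, 0.06, 0, 0, 0, 0]
    - [1, 0.11, 0.09, 0.02, 0, 0, 0]
    - [1, 0.15, 0.12, 0.04, 0, 0, 0]
    - [1, 0.164, 0.132, 0.057, 0, 0, 0]
    - [1, 0.164, 0.132, 0.057, 0, 0, 0]
    - [1, 0.164, 0.132, 0.057, 0, 0, 0]

```text
clock: 22.52
position: [455.1, 1.3, 121.3]
ee_rot: [-0.001, 1.0, -0.0, -0.0]
contact_force: [0.6, 0.1, 0.1]
gripper_width: 85.3
grasp_force: 0.0
```

```bash
python3 w.py - brown_walnut cream_counter pale_tray; python3 w.py - brown_walnut
```

```text
brown_walnut [(0.9, array([322., 199.]), array([458.5,   3. ]))] [array([321., 200.,  48.,  48.])]
cream_counter [(0.83, array([506., 174.]), array([442.6, 158.8]))] [array([514., 175.,  61.,  52.])]
pale_tray [] [array([463., 370., 117.,  60.])]
[454.6   1.1 121.4] 22.875 85.48180566234045 0.0 [-0.3 -0.2  0.7]
brown_walnut [(0.71, array([320., 198.]), array([457.3,   1.1]))] [array([321., 198.,  48.,  46.])]
[454.4   1.2 121.4] 23.025 85.56016535605376 0.0 [ 0.1 -0.5  0.4]
```

>>> servo_tool:
  increments:
    - [1, -0.003, 0.001, 0.05, 0, 0, 0]
    - [1, -0.003, 0.001, 0.09, 0, 0, 0]
    - [1, -0.003, 0.001, 0.114, 0, 0, 0]
    - [1, -0.003, 0.001, 0.116, 0, 0, 0]
    - [1, -0.003, 0.001, 0.116, 0, 0, 0]
    - [0.2, -0.003, 0.001, 0.116, 0, 0, 0]
    - [0.2, -0.003, 0.001, 0.116, 0, 0, 0]
    - [0.2, -0.003, 0.001, 0.116, 0, 0, 0]
    - [0.2, -0.003, 0.001, 0.116, 0, 0, 0]
    - [0.2, -0.003, 0.001, 0.116, 0, 0, 0]
    - [0.2, -0.003, 0.001, 0.06, 0, 0, 0]
    - [0.2, -0.003, 0.001, 0, 0, 0, 0]

```text
clock: 24.52
position: [456.6, 2.1, 122.1]
ee_rot: [-0.0, 1.0, -0.001, -0.001]
contact_force: [1.5, 0.3, 0.4]
gripper_width: 34.5
grasp_force: 60.2
```

```bash
python3 w.py - brown_walnut; python3 -c "
from h import *
plan(660,-129,170);plan(660,-129,26)"
```

```text
brown_walnut [(0.96, array([320., 268.]), array([522.5,   2.1]))] [array([319., 270.,  79.,  87.])]
[459.4   3.1 124.8] 24.675 34.40296898921709 60.176034942269325 [-0.1  0.1 -0.6]
shift [-0.2008 -0.1322 -0.0439] turn [0.2 0.5 0.1] pos [459.4   3.1 124.8]
shift [-0.1996 -0.1326  0.1001] turn [0.2 0.5 0.1] pos [459.4   3.1 124.8]
```

>>> servo_tool:
  increments:
    - [0.2, 0, -0.02, -0.03, 0, 0, 0]
    - [0.2, -0.02, -0.06, -0.045, 0, 0, 0]
    - [0.2, -0.06, -0.095, -0.045, 0, 0, 0]
    - [0.2, -0.1, -0.12, -0.045, 0, 0, 0]
    - [0.2, -0.15, -0.131, -0.045, 0, 0, 0]
    - [0.2, -0.19, -0.131, -0.045, 0, 0, 0]
    - [0.2, -0.202, -0.131, -0.045, 0, 0, 0]
    - [0.2, -0.202, -0.131, -0.045, 0, 0, 0]
    - [0.2, -0.202, -0.131, -0.045, 0, 0, 0]

```text
clock: 25.8
position: [658.1, -128.2, 165.9]
ee_rot: [-0.0, 1.0, 0.0, -0.001]
contact_force: [0.6, 0.8, -0.1]
gripper_width: 34.7
grasp_force: 60.2
```

```bash
python3 w.py - bowl brown_walnut pale_walnut; python3 -c "
from h import *
plan(660,-129,28)"
```

```text
bowl [(0.67, array([316., 150.]), array([ 632.2, -131.5]))] [array([318., 151., 185., 175.])]
brown_walnut [(0.6, array([316., 268.]), array([ 749.1, -131.3]))] [array([316., 269.,  82.,  85.]), array([29., 25., 58., 50.])]
pale_walnut [(0.76, array([317., 143.]), array([ 622.6, -130.3]))] [array([315., 141.,  41.,  41.])]
[ 659.1 -128.4  166.7] 26.15 34.31297309822713 60.17589105293155 [-0.9 -0.3  0.5]
shift [-0.0008 -0.0006  0.1387] turn [0. 0. 0.] pos [ 659.1 -128.4  166.7]
```

>>> servo_tool:
  increments:
    - [0.2, 0.002, -0.002, 0.05, 0, 0, 0]
    - [0.2, 0.002, -0.002, 0.1, 0, 0, 0]
    - [0.2, 0.002, -0.002, 0.127, 0, 0, 0]
    - [0.2, 0.002, -0.002, 0.135, 0, 0, 0]
    - [0.2, 0.002, -0.002, 0.136, 0, 0, 0]
    - [0.2, 0.002, -0.002, 0.136, 0, 0, 0]
    - [0.52, 0.002, -0.002, 0.136, 0, 0, 0]
    - [0.52, 0.002, -0.002, 0.136, 0, 0, 0]
    - [0.52, 0.002, -0.002, 0.136, 0, 0, 0]
    - [0.52, 0.002, -0.002, 0.1, 0, 0, 0]
    - [0.8, 0.002, -0.002, 0.05, 0, 0, 0]
    - [1, 0.002, -0.002, 0, 0, 0, 0]

```text
clock: 27.65
position: [657.2, -130.5, 167.6]
ee_rot: [-0.0, 1.0, -0.0, -0.0]
contact_force: [1.2, 1.2, 0.5]
gripper_width: 78.6
grasp_force: 0.0
```

```bash
python3 w.py - pale_walnut brown_walnut bowl; python3 -c "
from h import *
plan(443,159,120)"
```

```text
pale_walnut [(0.98, array([320., 141.]), array([ 620.7, -130. ]))] [array([319., 142.,  44.,  41.])]
brown_walnut [(0.76, array([320., 182.]), array([ 658.7, -130.4]))] [array([318., 186.,  38.,  43.]), array([320., 154., 181., 177.])]
bowl [(0.75, array([319., 150.]), array([ 631.5, -130.5]))] [array([321., 154., 185., 179.])]
[ 656.4 -130.4  164.5] 28.0 85.19961297544693 0.0 [ 0.5  0.3 -0.9]
shift [0.2131 0.2895 0.0453] turn [ 0.  -0.2  0. ] pos [ 656.4 -130.4  164.5]
```

>>> servo_tool:
  increments:
    - [1, 0.03, 0.01, 0, 0, 0, 0]
    - [1, 0.08, 0.04, 0, 0, 0, 0]
    - [1, 0.12, 0.08, 0, 0, 0, 0]
    - [1, 0.16, 0.13, 0, 0, 0, 0]
    - [1, 0.19, 0.18, 0, 0, 0, 0]
    - [1, 0.205, 0.23, 0, 0, 0, 0]
    - [1, 0.213, 0.28, 0.02, 0, 0, 0]
    - [1, 0.213, 0.29, 0.045, 0, 0, 0]
    - [1, 0.213, 0.29, 0.045, 0, 0, 0]
    - [1, 0.213, 0.29, 0.045, 0, 0, 0]

```text
clock: 29.25
position: [444.3, 158.8, 121.4]
ee_rot: [-0.0, 1.0, -0.0, -0.0]
contact_force: [-0.0, 0.4, 0.1]
gripper_width: 85.6
grasp_force: 0.0
```

```bash
python3 w.py - cream_counter; python3 w.py - cream_counter
```

```text
cream_counter [(0.71, array([318., 188.]), array([443.8, 157.3]))] [array([320., 188.,  52.,  48.])]
[444.7 158.9 122. ] 29.4 85.44395163933196 0.0 [0.4 0.7 0.3]
cream_counter [(0.6, array([317., 185.]), array([442.4, 156.8]))] [array([318., 185.,  57.,  50.])]
[444.5 159.  121.9] 29.55 85.31181634725056 0.0 [ 0.2  0.1 -0. ]
```

>>> servo_tool:
  increments:
    - [1, 0.001, -0.001, 0.05, 0, 0, 0]
    - [1, 0.001, -0.001, 0.09, 0, 0, 0]
    - [1, 0.001, -0.001, 0.114, 0, 0, 0]
    - [1, 0.001, -0.001, 0.118, 0, 0, 0]
    - [1, 0.001, -0.001, 0.118, 0, 0, 0]
    - [0.2, 0.001, -0.001, 0.118, 0, 0, 0]
    - [0.2, 0.001, -0.001, 0.118, 0, 0, 0]
    - [0.2, 0.001, -0.001, 0.118, 0, 0, 0]
    - [0.2, 0.001, -0.001, 0.118, 0, 0, 0]
    - [0.2, 0.001, -0.001, 0.118, 0, 0, 0]
    - [0.2, 0.001, -0.001, 0.06, 0, 0, 0]
    - [0.2, 0.001, -0.001, 0, 0, 0, 0]

```text
clock: 31.05
position: [442.7, 158.0, 122.4]
ee_rot: [-0.0, 1.0, -0.001, -0.001]
contact_force: [0.4, 1.6, -0.5]
gripper_width: 38.4
grasp_force: 60.2
```

>>> servo_tool:
  increments:
    - [0.2, -0.03, 0, 0, 0, 0, 0]
    - [0.2, -0.08, 0, 0, 0, 0, 0]
    - [0.2, -0.13, 0, 0, 0, 0, 0]
    - [0.2, -0.13, 0, 0, 0, 0, 0]
    - [0.2, -0.13, 0, 0, 0, 0, 0]

```text
clock: 31.68
position: [572.3, 158.0, 120.8]
ee_rot: [-0.0, 1.0, -0.0, -0.001]
contact_force: [0.0, 0.2, -0.0]
gripper_width: 38.5
grasp_force: 60.2
```

```bash
python3 w.py w10.png cream_counter pale_tray; python3 w.py - pale_tray
```

```text
cream_counter [(0.71, array([  2., 252.]), array([ 632.5, -129.7])), (0.68, array([317., 248.]), array([628.5, 155.7]))] [array([317., 250.,  81.,  82.])]
pale_tray [(0.15, array([  4., 253.]), array([ 632.7, -128.3]))] [array([298., 267., 124., 127.])]
[572.4 158.6 121.8] 31.925 38.37680990907184 60.241641998291016 [ 0.3  0.8 -0.2]
pale_tray [] [array([297., 267., 126., 127.])]
[572.8 158.6 121.7] 32.075 38.549966316037725 60.240490436553955 [-0.   0.3  0.3]
```

View pics/w10.png

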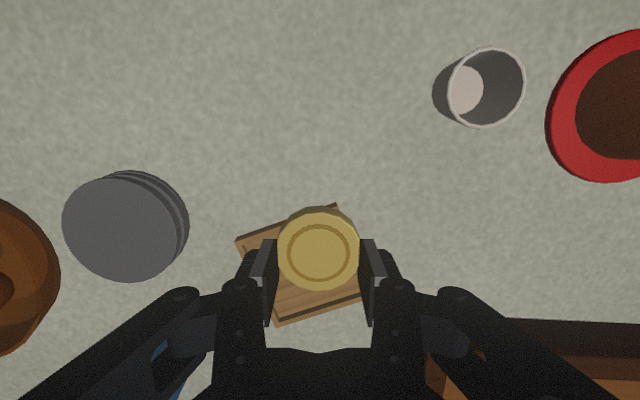

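```bash
python3 - <<'E'
from h import *
im=cam("wrist"); print(at_z(im,(298,267),10)[:2],at_z(im,(298,267),5)[:2])
T=np.eye(4);T[:3,:3]=np.diag([-1,1,-1.]);T[:3,3]=[617.4,-130.5,176.6];im["C"]=T@np.array(im["hand_eye"])
for p in [(529,172),(633,141),(549,254)]: print(at_z(im,p,12)[:2])
print((at_z(im,(633,141),12)+at_z(im,(549,254),12))/2)
plan(647,146,17)
E
```

```text
[643.24442723 139.59617879] [646.06400238 139.24784024]
[612.97387312  75.1024126 ]
[582.9650265  167.42725965]
[701.78672962 112.96251617]
[642.37587806 140.19488791  12.        ]
shift [-0.074  -0.0127  0.1046] turn [0.  0.  0.1] pos [572.9 158.6 121.6]
```

>>> servo_tool:
  increments:
    - [0.2, -0.03, -0.01, 0, 0, 0, 0]
    - [0.2, -0.07, -0.018, 0.01, 0, 0, 0]
    - [0.2, -0.07, -0.018, 0.05, 0, 0, 0]
    - [0.2, -0.07, -0.018, 0.09, 0, 0, 0]
    - [0.2, -0.07, -0.018, 0.104, 0, 0, 0]
    - [0.2, -0.07, -0.018, 0.105, 0, 0, 0]
    - [0.2, -0.07, -0.018, 0.105, 0, 0, 0]
    - [0.75, -0.07, -0.018, 0.105, 0, 0, 0]
    - [0.75, -0.07, -0.018, 0.105, 0, 0, 0]
    - [1, -0.07, -0.018, 0.06, 0, 0, 0]
    - [1, -0.07, -0.018, 0, 0, 0, 0]

```text
clock: 33.5
position: [642.2, 140.1, 121.2]
ee_rot: [-0.0, 1.0, -0.001, -0.002]
contact_force: [1.0, 0.2, 0.1]
gripper_width: 85.6
grasp_force: 0.0
```

>>> servo_tool:
  increments:
    - [1, 0.03, 0, -0.06, 0, 0, 0]
    - [1, 0.08, 0, -0.12, 0, 0, 0]
    - [1, 0.08, 0, -0.13, 0, 0, 0]
    - [1, 0.08, 0, -0.13, 0, 0, 0]

```text
clock: 34.0
position: [563.5, 140.9, 255.1]
ee_rot: [-0.001, 1.0, 0.002, 0.003]
contact_force: [0.1, 0.7, 0.0]
gripper_width: 85.2
grasp_force: 0.0
```

```bash
python3 w.py w11.png cream_counter pale_tray coffee_pot trivet
```

```text
cream_counter [(0.67, array([316., 223.]), array([650.5, 138.3]))] [array([317., 221.,  38.,  29.])]
pale_tray [(0.95, array([321., 219.]), array([645.3, 144.2]))] [array([321., 221.,  91.,  90.]), array([104., 239.,  37.,  28.])]
coffee_pot [(0.74, array([530., 110.]), array([504.4, 394.6]))] [array([565.,  73., 137., 147.]), array([ 87., 221., 135., 115.])]
trivet [(0.2, array([529., 109.]), array([503.7, 394.3]))] [array([529., 113.,  96.,  96.])]
[563.3 140.3 250.2] 34.45 85.40342534653244 0.0 [-0.2 -0.3  0.1]
```

View pics/w11.png

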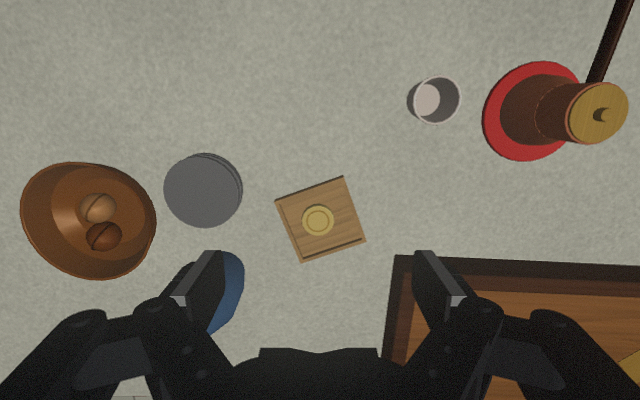

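Cream counter is flat in the pale tray at (317,220), both walnuts are in the bowl at (98,210) and (103,237), and the pot stands centred on the trivet at (530,110). Handing in.

```bash
python3 -c "
from bench import arm
print(arm.job_done())"
```

```text
the job is handed in; nothing more can be done
None
```

I handed the job in after about 34 s of robot time: in the wrist-camera pictures both walnuts are in the amber bowl, each counter is flat in its tray, the pot is upright on the trivet and the vase was not touched; no verdict was returned.

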